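Clamp a module in the ratchet clamp

ROBOT

A 7-joint arm with a two-finger parallel gripper is mounted at the origin on the work surface; the furniture and walls round the work are solid. World frame = base frame: x ahead of the robot, y to its left, z up, the work surface at z = 0. Lengths are in m, angles in rad, forces in N, time in s.
With the tool pointing down it reaches from about 0.35 to 0.9 m from the base axis. Payload 8.1 kg.
Tool frame: the origin (TCP) lies at the very end of the fingers, on their centre line; the grasp point (between the pads) lies 19 mm behind it; z points along the fingers, y is the line along which they close (so a half turn about z gives the same grasp; the last joint's range is limited). The gripper opens to 92 mm and grips with 3 to 60 N. Pads are 19 mm wide; open, the fingers measure 130 mm over their backs; the gripper's body (75 mm by 190 mm) begins 47 mm behind the grasp point.
Start: joints at [1.169, 0.434, 0.025, 1.573, -0.012, 1.134, -0.075], TCP at [0.184, -0.597, 0.227] pointing down, gripper open.
Joint ranges: [-2.62, 2.62], [-0.44, 2.09], [-1.27, 1.32], [0.08, 2.57], [-1.32, 4.46], [0.12, 2], [-2.74, 2.74]. Speed limits (rad/s): [2.22, 2.22, 3.01, 3.01, 3.14, 3.14, 3.14].

INTERFACE

Orientations are given as a rotation vector (axis times angle).
In Python, from cell import readout, cams, job gives the robot as it stands.
- The arm moves only by the tool drive_tool, never from a script. Its argument "commands" is a list of rows, each a list of 3 entries, a list of its own where there are three numbers: the turn, a rotation vector about the tool's x, y, z in rad, then the shift along the tool's x, y, z in cm, then the gripper's target within -1 to 1 (fully open at 1, half-way at 0, shut at -1). A call has 1 to 20 rows; each row is the pose to reach, as a shift and turn from the pose commanded when the call began, along the tool's axes at that moment; what a row does not reach only later rows make up. A row lasts 1/12 s, in which the tool goes at most 41.7 mm and 7.16 degrees, less where a joint would pass 70% of its speed; a pose out of reach is approached as far as the arm can. A call with a gripper value outside its range is refused whole. The fingers move at their own pace and stop on an object; "newtons" is the grip in N (left out, the last holds). Time passes only in rows, so rows that repeat a pose let the fingers close. It gives the time, the measured TCP pose, the force, the opening and the grip force at its end, in the units of the state.
- readout.observe(): the state, without advancing time (a new reading comes with each control period).
- cams.get_image(name): name is "side" or "top"; returns the picture (420x560x3 uint8, blue, green, red); there is no depth.
- cams.camera_info(name): a dict with "camera_matrix" (3x3 intrinsics, pixels), "k1" (the pictures are not rectified: a ray, as slopes to the right and down, at radius r is drawn at 1 + k1 r^2 times it, then the intrinsics apply), "R" (3x3) and "t" (3): a world point X has camera coordinates R X + t. Camera axes: x right, y down, z forward; pixel columns grow to the right and rows downward; lengths in m; the calibration is good to about 2 mm. A picture is of the moment at which its call begins. camera_info takes no time and is no camera call.
- job.sign_off(): hands the job in; it is judged then, once.
The state is a dict: "clock": time; "joints": joint angles; "dq": joint speeds; "joint_efforts": joint torques, N m; "position": TCP position; "ee_rot": TCP orientation; "force": force on the tool from outside, world axes, zero at the start; "ft_torque": the same for the moment, N m; "width": opening from 0.0 (shut) to 1.0 (fully open); "gripper_force": force on a finger pad.
Only numpy, scipy, OpenCV 4.12 (cv2) and the standard library are available. Lean on these libraries where they do the work, as an engineer would, in place of code of your own. Each camera call takes 0.05 s, during which the arm holds its last target. There are 200 camera calls.

TASK

Lay the gold module flat and lengthwise on the bed of the ratchet clamp, between the sprung jaw pad and the back stop. Then hold the lever's upright knob and pump it, full stroke by full stroke, so that the toothed bar clicks forward one tooth at a time until the module is clamped with 15 to 30 N, feeling the push at the knob to know when to stop; never crush it harder than that. Move the jaw with the lever only, let the lever spring back and let go of it, and leave the other things on the bench where they are.

Things in the scene. Friction and masses are not known exactly. Their poses are not given: they have to be found in the camera images.
- module: Gold-plated box module, loose, about 0.2 to 0.4 kg. Its box is 42 mm (x) by 84 mm (y) by 34 mm (z); origin on the underside, under the box's lengthwise middle, but the box reaches from x = -14 to x = +28 mm, y = -42 to +42 mm, z = 0 to 34 mm. A black round connector sticks out 14 mm beyond the -x side. Grip it across the 42 mm.
- clamp: Ratchet clamp fixed to the bench; grey bed plate 110 mm (x) by 295 mm (y = -155 to +140), 12 mm thick, on 10 mm feet: top 22 mm above the bench. Origin in its underside, on the centreline; z up. It clamps along +y on the line x = 0: a bar with 6 mm teeth and a grey jaw block (50 mm wide, top 56 mm above the bench) slides to +y, a pawl keeps it from going back. The bar drags with 14 N. Press on frame, bar or jaw with less than 13 N.
- bed (a point): Middle of the bed's work place, on its top face (x = 0, y = 60 mm in the clamp's frame); a module lies lengthwise along the clamp's y here, either way round, its box centred on x = 0; the pad pushes it the last mm to the back stop. Free length between pad and stop at the start is 98 to 116 mm, hidden: the bar's start is not reported, the pad's face stands between y = -3 and +9 mm.
- jaw_line (a point): Fixed point on the clamp's centreline at y = -3 mm, 39 mm above the bench: where the middle of the pad's face is with the bar fully back. The pad is a steel plate 46 mm wide, 24 to 54 mm above the bench, on two springs in front of the jaw block, 2.5 N per mm together, 16 mm of travel. After it meets the module, one more tooth adds about 14 N of clamping force.
- back_stop: Grey fixed block 60 mm wide, 18 mm thick, 38 mm tall, standing across the +y end of the clamp's bed; origin at the foot of its clamping face (on the bed's top face, 22 mm above the bench), which looks to the clamp's -y. Axes parallel to the clamp's. It stands 107 to 113 mm from the clamp's origin.
- knob (a point): Middle of the grip of the lever's upright knob: black round post 20 mm in diameter, from 62 to 118 mm above the bench; this point is 98 mm above it. Pushed slowly it resists with 8 to 10 N late in a stroke (0.15 rad) while the jaw is free, as in the first two strokes; each N of clamping force adds 0.36 N, so the push at 0.15 rad tells what stays clamped after release, within 2 N. At the far stop it clamps up to 5 N harder.
- pivot (a point): The lever's upright pivot axis (x = +35, y = -98 mm in the clamp's frame), 58 mm above the bench. The aluminium lever bar runs from here level toward the clamp's -x, 54 to 62 mm above the bench; the knob stands 130 mm from the pivot.
- lever (a joint): Lever angle, rad: 0 at rest (lever along the clamp's -x; a spring of about 1.5 N at the knob returns it), 0.18 at the far stop, the knob moving 23 mm in a level arc toward the clamp's +y. A full stroke carries the bar one tooth (6 mm) and 2 mm over; the pawl clicks at about 0.145, a shorter stroke slips back, and 0.14 counts as a stroke. Pushing on at the far stop does not clamp harder.
- spool: Solder spool, 54 mm wide, 40 mm tall, a bystander; origin at the middle of its underside.
- attenuator: Black finned cylinder with two connectors, 20 x 58 x 20 mm, lying, a bystander; origin at the middle of its underside.
- driver: Red-handled screwdriver, 168 mm long, lying, a bystander; origin at the middle of its underside.

How it is judged:
By the outcome, as a careful person would: the job done as asked, in the order asked, and still so for the second after the job is handed in, with the robot touching nothing.
It also fails if it takes over 72 s, if anything falls off the work surface, if the arm or the gripper's body presses on something with over 40 N, if the wrist force passes 120 N, or if a joint passes its speed limit or range.

## Working session

There is one attempt and no reset: what is moved stays moved. The work goes in short steps, Python scripts to look and compute and a tool call to move; the robot and the scene stay as the last step left them, time stands still between calls to the robot, and variables do not carry over. Pictures are saved under pics/ and viewed, at most 10 in all, crops included, and the job is handed in when it is done.

Besides the shell and the picture viewer there is one more tool, called as a command line: name --argument value ..., lists and objects as JSON in quotes. drive_tool: Moves the arm, as the interface text tells. Its arguments: {"type":"object","properties":{"commands":{"type":"array"},"newtons":{"type":"number"}},"required":["commands"]}

```bash
ls; mkdir -p pics
python3 - <<'E'
from cell import readout,cams,job
import cv2,json
print(readout.observe())
for n in("top","side"):
    cv2.imwrite(f"pics/{n}0.png",cams.get_image(n)); print(n,cams.camera_info(n))
E
```

```text
pics
{'clock': 0.0, 'joints': array([ 1.16938855,  0.43519222,  0.02498002,  1.57410945, -0.01159653,
        1.13401836, -0.07503534]), 'dq': array([-0.00054713, -0.00063312,  0.00029281, -0.00157491, -0.00073889,
        0.0018174 ,  0.0016692 ]), 'joint_efforts': array([-8.63323912e-04, -6.67847514e+01,  9.84368138e-01, -3.14462757e+01,
       -6.06258097e-02,  4.27764840e-02,  1.56438714e-04]), 'position': array([ 0.1837725 , -0.59682173,  0.2259594 ]), 'ee_rot': array([-3.10507901e+00, -4.67377504e-01,  5.99149585e-04]), 'force': array([ 0.33758116,  0.53902368, -0.75372028]), 'ft_torque': array([-0.00215259,  0.00162263, -0.01699844]), 'gripper_force': 0.0, 'width': 0.9984625765244367}
top {'camera_matrix': array([[385.18136736,   0.        , 282.1765167 ],
       [  0.        , 385.18136736, 216.51193588],
       [  0.        ,   0.        ,   1.        ]]), 'k1': 0.006159054852128937, 'R': array([[-1.23657520e-02, -9.99923488e-01,  3.25621382e-04],
       [-9.86080557e-01,  1.21405605e-02, -1.65824431e-01],
       [ 1.65807790e-01, -2.37163270e-03, -9.86155237e-01]]), 't': array([0.03792293, 0.56782845, 1.02164655])}
side {'camera_matrix': array([[407.12352508,   0.        , 274.15039152],
       [  0.        , 407.12352508, 209.65268608],
       [  0.        ,   0.        ,   1.        ]]), 'k1': -0.07642287295674469, 'R': array([[-0.83529333, -0.54978405,  0.00474928],
       [-0.334552  ,  0.50139596, -0.79792045],
       [ 0.43630267, -0.66808651, -0.60274406]]), 't': array([0.50916056, 0.23831727, 0.7902506 ])}
```

View pics/top0.png

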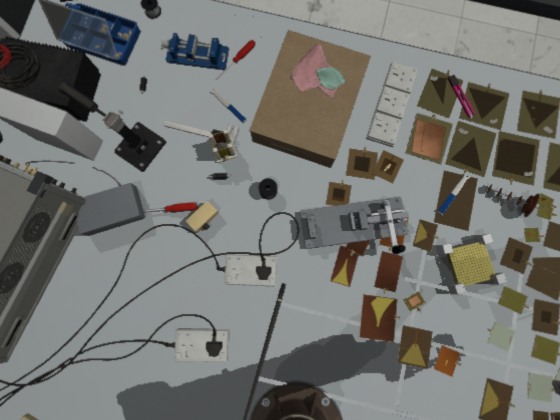

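View pics/side0.png

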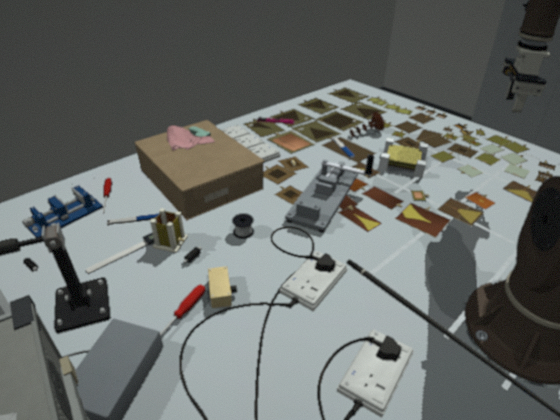

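The top view shows the module near (201,216) with its connector at about (207,228), and the clamp from (297,235) to (408,215). The back stop is near (308,229), the jaw near (355,220), the knob near (398,250) and the spool at (268,188). I'll enlarge these areas.

Run:
```python
import cv2
im=cv2.imread("pics/top0.png")
a=cv2.resize(im[185:265,285:420],None,fx=5,fy=5,interpolation=cv2.INTER_CUBIC)
b=cv2.resize(im[190:245,165:285],None,fx=5,fy=5,interpolation=cv2.INTER_CUBIC)[:180*1]
b=cv2.resize(im[195:240,170:240],None,fx=5,fy=5,interpolation=cv2.INTER_CUBIC)
import numpy as np
cv2.imwrite("pics/a.png",a)
s=cv2.imread("pics/side0.png")
c=cv2.resize(s[255:315,195:245],None,fx=5,fy=5,interpolation=cv2.INTER_CUBIC)
o=np.zeros((300,620,3),np.uint8);o[:225,:350]=b;o[:300,360:610]=c
cv2.imwrite("pics/b.png",o)
```

```text
(no output)
```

View pics/a.png

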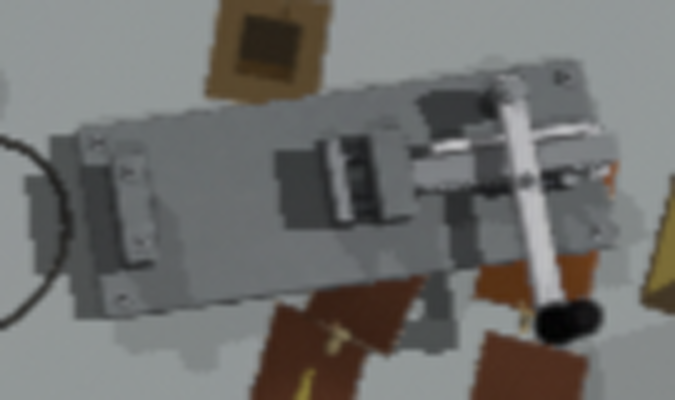

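View pics/b.png

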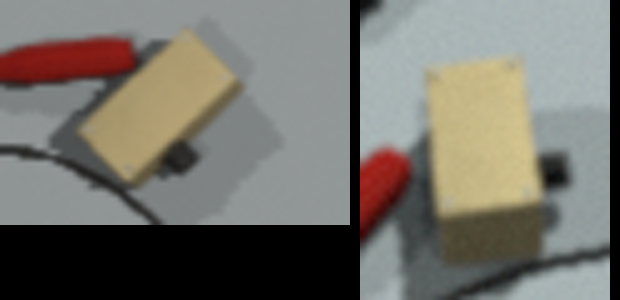

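Bed screws are at (97,142), (122,302), (563,77) and (598,232) in the crop. The back stop is at about (135,210), the pivot at (505,88) and the knob top at (582,318). The module's top corners in the left panel are (187,30), (243,82), (135,188) and (78,132), and its connector points to image lower right.

```bash
cat > h.py <<'E'
import numpy as np, cv2
from cell import readout,cams,job
def w(n,uv,z):
    c=cams.camera_info(n);K=c["camera_matrix"]
    p=cv2.undistortPoints(np.array([[uv]],float),K,np.array([c["k1"],0,0,0]))[0,0]
    R,t=np.array(c["R"]),np.array(c["t"]);C=-R.T@t;d=R.T@np.array([*p,1])
    return C+d*(z-C[2])/d[2]
def px(n,X):
    c=cams.camera_info(n);return cv2.projectPoints(np.array([X],float),cv2.Rodrigues(c["R"])[0],c["t"],c["camera_matrix"],np.array([c["k1"],0,0,0]))[0][0,0]
E
python3 - <<'E'
from h import *
np.set_printoptions(precision=4,suppress=True)
f=lambda u,v,o:(np.array([u,v])+.5)/5-.5+o
A=lambda u,v,z:w("top",f(u,v,(285,185)),z)
s=[A(*p,.023) for p in[(97,142),(122,302),(563,77),(598,232)]]
print(np.array(s)); c=np.mean(s,0)
ydir=s[0]+s[1]-s[2]-s[3]; yaw=np.arctan2(-ydir[0],ydir[1]);xd=s[0]+s[2]-s[1]-s[3]
print("yaw",yaw,np.arctan2(xd[1],xd[0]),np.linalg.norm(ydir)/2,np.linalg.norm(xd)/2)
M=lambda x,y:np.array([np.cos(yaw)*x-np.sin(yaw)*y,np.sin(yaw)*x+np.cos(yaw)*y])
O=c[:2]-M(0,-.0075);print("origin",O,"bed",O+M(0,.06),"pivot",O+M(.035,-.098),"knob",O+M(-.095,-.098))
print("seen pivot",A(505,85,.066)[:2],"knob top",A(582,318,.118)[:2],"knob base",A(552,325,.062)[:2])
inv=lambda p:M(1,0)@0 if 0 else np.array([(p-O)@M(1,0),(p-O)@M(0,1)])
for nm,p in dict(stopTL=A(115,155,.06),stopBL=A(128,262,.06),stopTR=A(143,155,.06),stopBR=A(155,260,.06),padL=A(322,138,.054),padLb=A(340,222,.054),jawTR=A(400,125,.056),jawBR=A(412,213,.056)).items(): print(nm,inv(p[:2]))
m=np.array([w("top",f(*p,(170,195)),.034)for p in[(187,30),(243,82),(135,188),(78,132)]])
print("mod top",m,m.mean(0),np.linalg.norm(np.diff(m,axis=0),axis=1))
e=m[1]+m[0]-m[2]-m[3];print("long ang",np.arctan2(e[1],e[0]))
g=np.array([w("side",f(*p,(195,255)),.034)for p in[(427-360,77),(523-360,60),(540-360,207),(440-360,217)]])
print("side",g,g.mean(0));e=g[1]+g[0]-g[2]-g[3];print(np.arctan2(e[1],e[0]))
E
```

```text
[[ 0.5817 -0.0313  0.023 ]
 [ 0.4904 -0.0434  0.023 ]
 [ 0.6162 -0.2986  0.023 ]
 [ 0.5267 -0.3128  0.023 ]]
yaw 0.13104622494584248 0.14409969129810823 0.27062949751901505 0.0913427956665557
origin [ 0.5528 -0.1641] bed [ 0.5449 -0.1046] pivot [ 0.6003 -0.2567] knob [ 0.4714 -0.2736]
seen pivot [ 0.6031 -0.2533] knob top [ 0.4706 -0.2712] knob base [ 0.4716 -0.2722]
stopTL [0.0313 0.1222]
stopBL [-0.028   0.1243]
stopTR [0.0291 0.107 ]
stopBR [-0.0291  0.1096]
padL [0.0253 0.007 ]
padLb [-0.0222  0.0052]
jawTR [ 0.026  -0.0365]
jawBR [-0.0232 -0.0342]
mod top [[0.6188 0.243  0.034 ]
 [0.5885 0.2109 0.034 ]
 [0.5291 0.2702 0.034 ]
 [0.5611 0.3029 0.034 ]] [0.5743 0.2568 0.034 ] [0.0442 0.084  0.0458]
long ang -0.7945144878847764
side [[0.6163 0.2489 0.034 ]
 [0.5884 0.2178 0.034 ]
 [0.5308 0.2792 0.034 ]
 [0.5608 0.3056 0.034 ]] [0.5741 0.2629 0.034 ]
-0.8078572034694916
```

```bash
cat >> h.py <<'E'
f=lambda u,v,o:(np.array([u,v])+.5)/5-.5+o
from scipy.spatial.transform import Rotation as Ro
def go(p,yang):
    "turn/shift (tool axes, cm) to TCP p, tool down, tool y along world angle yang (mod pi, nearest)"
    s=readout.observe();R=Ro.from_rotvec(s["ee_rot"]).as_matrix()
    for a in(yang,yang+np.pi):
        y=np.array([np.cos(a),np.sin(a),0]);z=np.array([0,0,-1.]);T=np.stack([np.cross(y,z),y,z],1)
        print("turn",Ro.from_matrix(R.T@T).as_rotvec().round(3),"shift",(R.T@(np.array(p)-s["position"])*100).round(2))
E
python3 - <<'E'
from h import *
np.set_printoptions(precision=4,suppress=True)
c=np.array([.5742,.2598]);a=.776;X=np.array([np.cos(a),np.sin(a)]);Y=np.array([-X[1],X[0]])
m=lambda p:((p[:2]-c)@X*1e3,(p[:2]-c)@Y*1e3)
T=lambda u,v,z:m(w("top",f(u,v,(170,195)),z)); S=lambda u,v,z:m(w("side",f(u-360,v,(195,255)),z))
print("conn end",T(182,157,.017),T(198,155,.017),T(165,165,.017),S(557,168,.017),S(568,168,.017))
print("handle",T(135,70,.01),T(135,40,.01),T(135,40,.02),S(410,165,.01),S(385,150,.01),S(408,155,.02))
go([.574+.7*.024,.26-.714*.024,.15],a)
E
```

```text
conn end (np.float64(-26.675179610288897), np.float64(9.25149526171135)) (np.float64(-32.2882312788391), np.float64(2.052325801411183)) (np.float64(-23.171855873447115), np.float64(19.205930924143107)) (np.float64(-27.413448245256816), np.float64(9.321373694445592)) (np.float64(-31.96762239147659), np.float64(10.177477795097174))
handle (np.float64(31.11664483772051), np.float64(-6.134719403958164)) (np.float64(44.017326524802336), np.float64(-18.1923113611566)) (np.float64(40.96399928979604), np.float64(-18.330064133170218)) (np.float64(33.74841109994954), np.float64(-10.217257723718557)) (np.float64(43.815632031390166), np.float64(-20.803594418529045)) (np.float64(33.78946263527376), np.float64(-6.754525202970993))
turn [-0.001 -0.001 -2.048] shift [ 63.62 -68.26   7.69]
turn [-0.001  0.001  1.094] shift [ 63.62 -68.26   7.69]
```

The connector sits at module y ≈ +9 mm, and the driver's handle lies beside the +x face from y ≈ -20 mm upward. So I'll grip at module y = -29 mm with a narrow opening.

drive_tool --commands '[[[0,0,-2.05],[63.9,-67.8,2],0.2],[[0,0,-2.05],[63.9,-67.8,2],0.2],[[0,0,-2.05],[63.9,-67.8,2],0.2],[[0,0,-2.05],[63.9,-67.8,2],0.2],[[0,0,-2.05],[63.9,-67.8,2],0.2],[[0,0,-2.05],[63.9,-67.8,2],0.2],[[0,0,-2.05],[63.9,-67.8,2],0.2],[[0,0,-2.05],[63.9,-67.8,2],0.2],[[0,0,-2.05],[63.9,-67.8,2],0.2],[[0,0,-2.05],[63.9,-67.8,2],0.2],[[0,0,-2.05],[63.9,-67.8,2],0.2],[[0,0,-2.05],[63.9,-67.8,2],0.2],[[0,0,-2.05],[63.9,-67.8,2],0.2],[[0,0,-2.05],[63.9,-67.8,2],0.2],[[0,0,-2.05],[63.9,-67.8,2],0.2],[[0,0,-2.05],[63.9,-67.8,2],0.2],[[0,0,-2.05],[63.9,-67.8,2],0.2],[[0,0,-2.05],[63.9,-67.8,2],0.2],[[0,0,-2.05],[63.9,-67.8,2],0.2],[[0,0,-2.05],[63.9,-67.8,2],0.2]]'

```text
clock: 1.77
position: [0.5521, 0.1519, 0.2083]
ee_rot: [-1.214, -2.897, 0.001]
force: [0.7, -1.1, -0.6]
width: 0.597
gripper_force: 0.0
```

Run:
```python
from h import *
s=readout.observe();print(s["clock"],s["position"],s["ee_rot"],s["width"],s["joints"]);go([.5943,.2391,.07],.776)
```

```text
1.7667 [0.55206615 0.15190823 0.20832035] [-1.21370539e+00 -2.89722955e+00  1.14418946e-03] 0.5965094530500127 [ 0.1233526   0.45651859 -0.6838514   1.68585162  0.31579511  1.11325946
  0.12554137]
turn [-0.001 -0.     0.001] shift [ 3.25  9.14 13.82]
turn [ 0.00e+00 -1.00e-03 -3.14e+00] shift [ 3.25  9.14 13.82]
```

drive_tool --commands '[[[0,0,0],[3.25,9.15,6],0.2],[[0,0,0],[3.25,9.15,10],0.2],[[0,0,0],[3.25,9.15,13.8],0.2],[[0,0,0],[3.25,9.15,13.8],0.2],[[0,0,0],[3.25,9.15,13.8],0.2],[[0,0,0],[3.25,9.15,13.8],0.2],[[0,0,0],[3.25,9.15,13.8],0.2]]'

```text
clock: 2.35
position: [0.594, 0.2373, 0.0715]
ee_rot: [-1.213, -2.898, 0.001]
force: [-0.5, 0.7, 1.2]
width: 0.601
gripper_force: 0.0
```

Run:
```python
from h import *
s=readout.observe();print(s["clock"],s["position"]);go([.5943,.2391,.011],.776)
T=cams.get_image("top")[185:245,180:240];S=cams.get_image("side")[230:320,190:280]
o=np.hstack([cv2.resize(T,(400,400)),cv2.resize(S,(400,400),interpolation=cv2.INTER_CUBIC)]);cv2.imwrite("pics/g.png",o)
```

```text
2.35 [0.5940379  0.23732092 0.07151589]
turn [-0.    -0.     0.002] shift [0.11 0.15 6.05]
turn [ 0.00e+00 -1.00e-03 -3.14e+00] shift [0.11 0.15 6.05]
```

View pics/g.png

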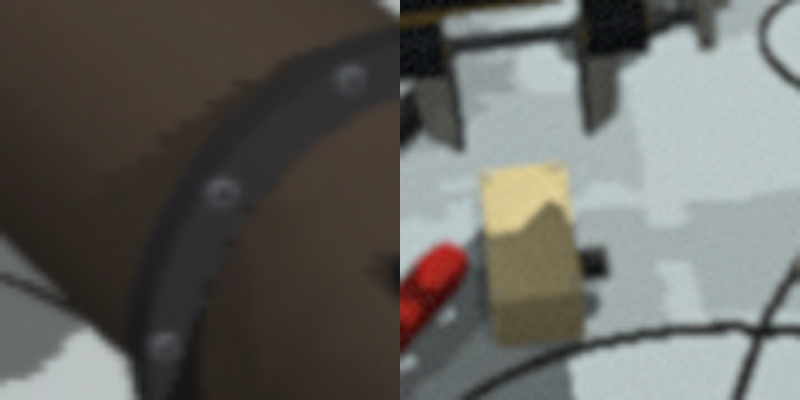

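In the side panel the finger tips are at about (458,150) and (590,130), either side of the box (485–580) and clear of the red handle. Next I descend and grip.

drive_tool --commands '[[[0,0,0],[0.1,0.1,2],0.2],[[0,0,0],[0.1,0.1,4],0.2],[[0,0,0],[0.1,0.1,5],0.2],[[0,0,0],[0.1,0.1,5.6],0.2],[[0,0,0],[0.1,0.1,6],0.2],[[0,0,0],[0.1,0.1,6],0.2],[[0,0,0],[0.1,0.1,6],-0.3],[[0,0,0],[0.1,0.1,6],-0.3],[[0,0,0],[0.1,0.1,6],-0.3],[[0,0,0],[0.1,0.1,6],-0.3],[[0,0,0],[0.1,0.1,6],-0.3],[[0,0,0],[0.1,0.1,6],-0.3]]' --newtons 28

```text
clock: 3.45
position: [0.5947, 0.2395, 0.0118]
ee_rot: [1.213, 2.897, 0.002]
force: [0.0, 0.2, 6.4]
width: 0.453
gripper_force: 27.9
```

drive_tool --commands '[[[0,0,0],[0,0,-1],-0.3],[[0,0,0],[0,0,-3],-0.3],[[0,0,0],[0,0,-6],-0.3],[[0,0,0],[0,0,-9],-0.3],[[0,0,0.05],[-2,-2.5,-12],-0.3],[[0,0,0.12],[-4,-5,-15],-0.3],[[0,0,0.2],[-6,-7.5,-16],-0.3],[[0,0,0.28],[-8.5,-10.5,-16],-0.3],[[0,0,0.36],[-11,-13.5,-16],-0.3],[[0,0,0.44],[-13.5,-17,-16],-0.3],[[0,0,0.52],[-16,-20,-16],-0.3],[[0,0,0.6],[-18.5,-23,-16],-0.3],[[0,0,0.64],[-21,-26,-16],-0.3],[[0,0,0.64],[-23,-28.5,-16],-0.3],[[0,0,0.64],[-23.7,-29.5,-16],-0.3],[[0,0,0.64],[-23.7,-29.5,-14],-0.3],[[0,0,0.64],[-23.7,-29.5,-12],-0.3],[[0,0,0.64],[-23.7,-29.5,-10],-0.3],[[0,0,0.64],[-23.7,-29.5,-9],-0.3],[[0,0,0.64],[-23.7,-29.5,-9],-0.3]]'

```text
clock: 5.12
position: [0.5484, -0.1362, 0.0988]
ee_rot: [-2.06, -2.367, 0.003]
force: [-1.1, 0.2, -2.0]
width: 0.455
gripper_force: 27.9
```

Run:
```python
from h import *
s=readout.observe();print(s["clock"],s["position"],s["width"],s["force"],s["joints"]);go([.55,-.1363,.034],.135)
S=cams.get_image("side")[140:240,270:400]
cv2.imwrite("pics/p.png",cv2.resize(S,None,fx=6,fy=6,interpolation=cv2.INTER_CUBIC))
O=np.array([.5528,-.1641]);X=np.array([.9909,.1346]);Y=np.array([-.1346,.9909])
for n in(s["position"],): print((n[:2]-O)@X,(n[:2]-O)@Y)
z=s["position"][2]-.0115+.034
for x,y in((-.021,.015),(.021,.015),(-.021,.099),(.021,.099)): 
  q=O+X*(x+.001)+Y*y; print(((px("side",[*q,z])-(270,140)+.5)*6).round())
```

```text
5.1167 [ 0.54835608 -0.13622085  0.09880182] 0.45528706417129644 [-1.13591276  0.16096771 -2.01092004] [ 0.47178913  0.52417256 -0.45059421  1.83278262  0.29202066  0.85504561
  0.01802111]
turn [-0.004 -0.002  0.004] shift [-0.04  0.19  6.48]
turn [ 3.000e-03 -7.000e-03 -3.138e+00] shift [-0.04  0.19  6.48]
-0.0006509430011876287 0.028223598050321215
[375. 160.]
[284. 138.]
[307. 256.]
[212. 232.]
```

View pics/p.png

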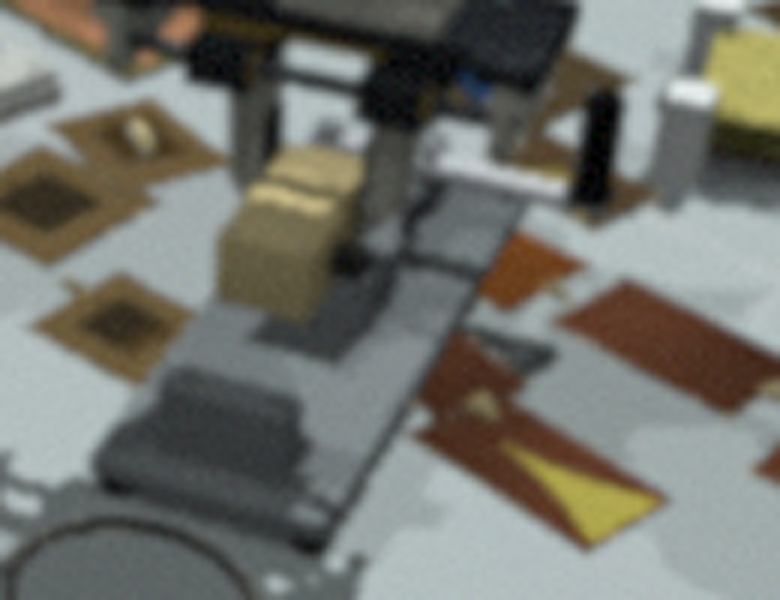

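The side crop shows the module held level over the bed. Its front-face corners are about (222,232), (325,255), (220,297) and (318,320), and the back-stop top front corners about (172,372) and (298,400). I'll check the offsets with this camera.

Run:
```python
from h import *
np.set_printoptions(precision=4,suppress=True)
O=np.array([.5528,-.1641]);X=np.array([.9909,.1346]);Y=np.array([-.1346,.9909])
def c(u,v,z):
    p=w("side",(np.array([u,v])+.5)/6-.5+(270,140),z)[:2]-O;return np.array([p@X,p@Y])*1e3
zt=.0988-.0118+.034
for k in((222,232,zt),(325,255,zt),(220,297,zt-.034),(318,320,zt-.034),(280,150,zt),(362,160,zt)):print("mod",c(*k))
for k in((172,372,.06),(298,400,.06),(100,440,.06),(305,455,.06),(205,335,.06),):print("stop",c(*k))
for k in((150,390,.022),(330,545,.022),(525,205,.022)):print("bed",c(*k))
for X3 in((-.03,.108,.06),(.03,.108,.06),(-.03,.126,.06),(.03,.126,.06),(-.055,.14,.022),(-.055,-.155,.022)):
  q=O+X*X3[0]+Y*X3[1];print(X3,((px("side",[*q,X3[2]])-(270,140)+.5)*6).round())
```

```text
mod [17.8851 97.1439]
mod [-26.2258  94.7207]
mod [17.9833 94.414 ]
mod [-25.0329  92.2666]
mod [19.9051 24.8875]
mod [-14.8937  17.0525]
stop [ 28.7438 118.0211]
stop [-26.1082 113.3105]
stop [ 36.7046 174.2519]
stop [-41.7873 147.0819]
stop [26.5389 86.7346]
bed [51.2812 85.8173]
bed [-57.4571 151.8669]
bed [ -54.9593 -138.5263]
(-0.03, 0.108, 0.06) [312. 396.]
(0.03, 0.108, 0.06) [179. 359.]
(-0.03, 0.126, 0.06) [297. 420.]
(0.03, 0.126, 0.06) [162. 382.]
(-0.055, 0.14, 0.022) [335. 527.]
(-0.055, -0.155, 0.022) [535. 190.]
```

Lowering with a 3 mm shift toward the stop.

drive_tool --commands '[[[0,0,0],[0.3,0.2,1.5],-0.3],[[0,0,0],[0.3,0.2,3],-0.3],[[0,0,0],[0.3,0.2,4.5],-0.3],[[0,0,0],[0.3,0.2,5.5],-0.3],[[0,0,0],[0.3,0.2,6],-0.3],[[0,0,0],[0.3,0.2,6.2],-0.3],[[0,0,0],[0.3,0.2,6.2],-0.3],[[0,0,0],[0.3,0.2,6.2],-0.3]]'

```text
clock: 5.83
position: [0.5524, -0.1336, 0.0397]
ee_rot: [2.062, 2.368, 0.001]
force: [-0.6, -0.6, -2.1]
width: 0.455
gripper_force: 27.9
```

Run:
```python
from h import *
s=readout.observe();print(s["clock"],s["position"],s["width"],s["force"])
go([.5496,-.1328,.034],.135)
S=cams.get_image("side")[140:240,270:400]
cv2.imwrite("pics/q.png",cv2.resize(S,None,fx=6,fy=6,interpolation=cv2.INTER_CUBIC))
```

```text
5.8333 [ 0.55239318 -0.13356825  0.03965616] 0.4545212676347379 [-0.60920535 -0.59781503 -2.06037344]
turn [0.001 0.    0.003] shift [ 0.11 -0.27  0.57]
turn [-1.000e-03  2.000e-03 -3.139e+00] shift [ 0.11 -0.27  0.57]
```

View pics/q.png

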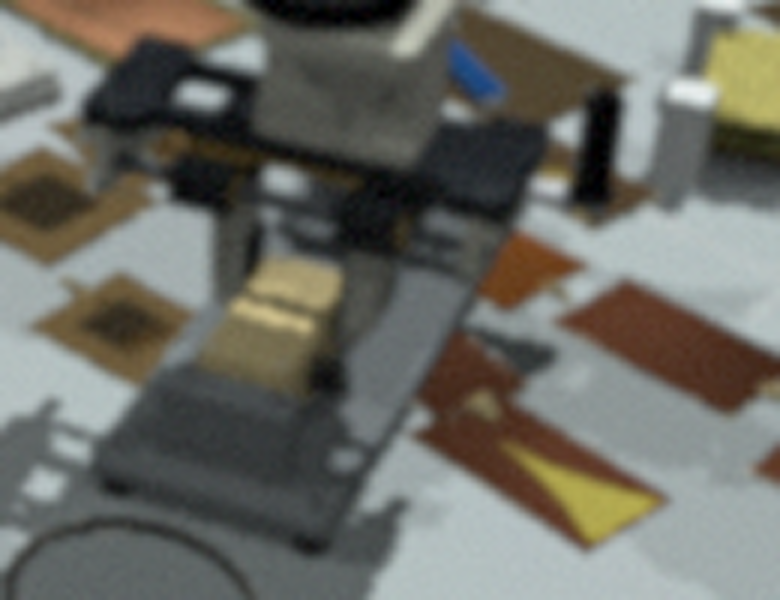

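drive_tool --commands '[[[0,0,0],[0.1,-0.15,0.3],-0.3],[[0,0,0],[0.1,-0.15,0.5],-0.3],[[0,0,0],[0.1,-0.15,0.55],-0.3],[[0,0,0],[0.1,-0.15,0.6],-0.3],[[0,0,0],[0.1,-0.15,0.6],-0.3]]'

```text
clock: 6.3
position: [0.5501, -0.1327, 0.0337]
ee_rot: [2.063, 2.369, -0.0]
force: [-5.1, 0.7, 9.1]
width: 0.457
gripper_force: 27.9
```

drive_tool --commands '[[[0,0,0],[0,0,-0.1],0.35],[[0,0,0],[0,0,-0.1],0.35],[[0,0,0],[0,0,-0.1],0.35],[[0,0,0],[0,0,-0.1],0.35],[[0,0,0],[0,0,-2],0.35],[[0,0,0],[0,0,-5],0.35],[[0,0,0],[0,0,-8],0.35],[[0,0,0],[0,0,-12],0.35],[[0,0,0],[0,0,-14],0.35],[[0,0,0],[0,0,-14],0.35]]'

```text
clock: 7.13
position: [0.5531, -0.1328, 0.1779]
ee_rot: [2.059, 2.364, 0.006]
force: [1.2, 0.2, -0.1]
width: 0.677
gripper_force: 0.0
```

Run:
```python
from h import *
s=readout.observe();print(s["clock"],s["position"],s["width"],s["force"],s["joints"])
go([.471,-.272,.17],1.706)
S=cams.get_image("side")[140:240,270:400];
cv2.imwrite("pics/r.png",cv2.resize(S,None,fx=6,fy=6,interpolation=cv2.INTER_CUBIC))
```

```text
7.1333 [ 0.55309207 -0.13279031  0.17786814] 0.676708998060645 [ 1.18071992  0.22414724 -0.14916412] [ 0.49435236  0.43409716 -0.48466113  1.75194911  0.23560289  1.00493045
  0.06019606]
turn [ 0.004  0.008 -1.568] shift [-12.66 -10.05   0.74]
turn [ 0.008 -0.004  1.573] shift [-12.66 -10.05   0.74]
```

View pics/r.png

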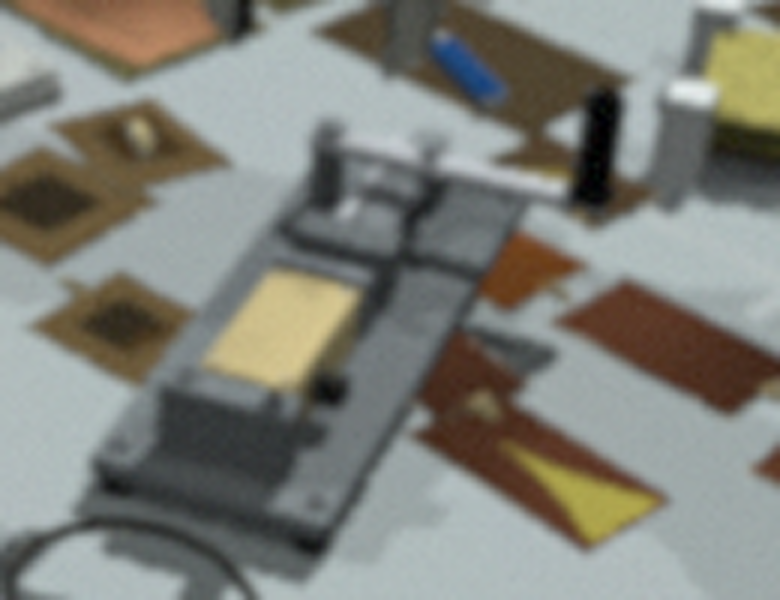

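The module lies aligned on the bed, box top about (205–360, 270–390), with gaps to both the pad and the stop. The knob stands at about (600,95) top and (592,203) base. Moving over the knob.

drive_tool --commands '[[[0,0,0.12],[-1.5,-1.2,0],0.3],[[0,0,0.24],[-3,-2.4,0],0.3],[[0,0,0.36],[-4.5,-3.6,0],0.3],[[0,0,0.48],[-6,-4.8,0],0.3],[[0,0,0.6],[-7.5,-6,0],0.3],[[0,0,0.72],[-9,-7.2,0.3],0.3],[[0,0,0.84],[-10.5,-8.4,0.7],0.3],[[0,0,0.96],[-11.7,-9.4,0.7],0.3],[[0,0,1.08],[-12.7,-10.1,0.7],0.3],[[0,0,1.2],[-12.7,-10.1,0.7],0.3],[[0,0,1.32],[-12.7,-10.1,0.7],0.3],[[0,0,1.44],[-12.7,-10.1,0.7],0.3],[[0,0,1.57],[-12.7,-10.1,0.7],0.3],[[0,0,1.57],[-12.7,-10.1,0.7],0.3],[[0,0,1.57],[-12.7,-10.1,0.7],0.3]]'

```text
clock: 8.43
position: [0.467, -0.2721, 0.1648]
ee_rot: [-3.133, -0.223, 0.003]
force: [-0.0, -0.9, -0.2]
width: 0.652
gripper_force: 0.0
```

Run:
```python
from h import *
s=readout.observe();print(s["clock"],s["position"],s["width"],s["force"],s["joints"])
g=lambda u,v,z:print(w("side",(np.array([u,v])+.5)/6-.5+(270,140),z)[:2])
g(605,97,.118);g(592,195,.062)
go([.471,-.2725,.079],1.706)
```

```text
8.4333 [ 0.46701486 -0.27214757  0.16478757] 0.6516180811093346 [-0.04664605 -0.9081635  -0.19522863] [ 0.50225014  0.36657466 -0.09688993  1.85053713  0.04383656  0.92831858
 -1.04310273]
[ 0.47133166 -0.26577441]
[ 0.47211409 -0.27263339]
turn [-3.000e-03 -1.000e-03 -3.135e+00] shift [0.4  0.1  8.58]
turn [-0.001  0.002  0.007] shift [0.4  0.1  8.58]
```

drive_tool --commands '[[[0,0,0],[0.4,0.1,2.5],0.3],[[0,0,0],[0.4,0.1,5],0.3],[[0,0,0],[0.4,0.1,7],0.3],[[0,0,0],[0.4,0.1,8],0.3],[[0,0,0],[0.4,0.1,8.5],0.3],[[0,0,0],[0.4,0.1,8.5],0.3],[[0,0,0],[0.4,0.1,8.5],-0.8],[[0,0,0],[0.4,0.1,8.5],-0.8],[[0,0,0],[0.4,0.1,8.5],-0.8],[[0,0,0],[0.4,0.1,8.5],-0.8],[[0,0,0],[0.4,0.1,8.5],-0.8],[[0,0,0],[0.4,0.1,8.5],-0.8],[[0,0,0],[0.4,0.1,8.5],-0.8],[[0,0,0],[0.4,0.1,8.5],-0.8]]' --newtons 15

```text
clock: 9.6
position: [0.4718, -0.2733, 0.0812]
ee_rot: [3.133, 0.217, 0.001]
force: [-0.4, -0.6, 3.3]
width: 0.211
gripper_force: 15.0
```

Run:
```python
from h import *
s=readout.observe();print(s["clock"],s["position"],s["width"]*92,s["force"])
P=np.array([.6010,-.2558])
d=s["position"][:2]-P;print(np.hypot(*d),np.arctan2(-d[1],-d[0]))
```

```text
9.6 [ 0.47181451 -0.27327162  0.08116057] 19.42165851205318 [-0.40016899 -0.58145672  3.29361585]
0.13036160559126245 0.1344288110305747
```

drive_tool --commands '[[[0,0,0.01],[0,-0.15,0],-0.8],[[0,0,0.02],[0,-0.3,0],-0.8],[[0,0,0.03],[0,-0.45,0],-0.8],[[0,0,0.05],[0.02,-0.6,0],-0.8],[[0,0,0.06],[0.03,-0.75,0],-0.8],[[0,0,0.07],[0.03,-0.9,0],-0.8],[[0,0,0.08],[0.04,-1.05,0],-0.8],[[0,0,0.09],[0.06,-1.2,0],-0.8],[[0,0,0.1],[0.07,-1.35,0],-0.8],[[0,0,0.115],[0.09,-1.5,0],-0.8],[[0,0,0.125],[0.1,-1.6,0],-0.8],[[0,0,0.13],[0.11,-1.68,0],-0.8],[[0,0,0.135],[0.12,-1.74,0],-0.8],[[0,0,0.138],[0.12,-1.78,0],-0.8],[[0,0,0.14],[0.13,-1.82,0],-0.8],[[0,0,0.143],[0.13,-1.86,0],-0.8],[[0,0,0.147],[0.14,-1.9,0],-0.8],[[0,0,0.15],[0.15,-1.94,0],-0.8]]'

```text
clock: 11.1
position: [0.4711, -0.2547, 0.0812]
ee_rot: [3.14, -0.02, 0.002]
force: [1.2, -6.2, 2.4]
width: 0.215
gripper_force: 15.0
```

```bash
cat > k.py <<'E'
from h import *
s=readout.observe()
P=np.array([.4718,-.2733])+.130*np.array([.9909,.1346])
d=s["position"][:2]-P;a=.135-np.arctan2(-d[1],-d[0]);t=.135
print(s["clock"],"r",np.hypot(*d),"theta",a,"push",s["force"][:2]@np.array([np.sin(t),-np.cos(t)]),s["force"],s["position"],s["width"]*92)
E
python3 k.py
```

```text
11.1 r 0.12949682313923933 theta 0.14328990975411954 push 6.319874888428192 [ 1.15746249 -6.22069167  2.44304458] [ 0.47112463 -0.2547285   0.08115932] 19.78858213555272
```

drive_tool --commands '[[[0,0,0.003],[0.01,-0.05,0],-0.8],[[0,0,0.006],[0.01,-0.09,0],-0.8]]'

```text
clock: 11.27
position: [0.4712, -0.254, 0.0812]
ee_rot: [3.139, -0.03, 0.002]
force: [1.3, -6.9, 2.6]
width: 0.213
gripper_force: 15.0
```

```bash
python3 k.py
```

```text
11.2667 r 0.12947215281040964 theta 0.14911327771095276 push 7.04303310888311 [ 1.25296991 -6.93751767  2.56030571] [ 0.47115774 -0.25397478  0.08115873] 19.595018364282986
```

drive_tool --commands '[[[0,0,0.01],[0.02,-0.1,0],-0.8],[[0,0,0.01],[0.02,-0.15,0],-0.8]]'

```text
clock: 11.43
position: [0.4712, -0.2525, 0.0812]
ee_rot: [3.139, -0.046, 0.002]
force: [1.5, -7.1, 2.9]
width: 0.214
gripper_force: 15.0
```

```bash
python3 k.py
```

```text
11.4333 r 0.12941894419389596 theta 0.1602657166382263 push 7.256418313241564 [ 1.54487259 -7.11321421  2.93892884] [ 0.47123936 -0.25253249  0.08117216] 19.647211369197223
```

drive_tool --commands '[[[0,0,-0.02],[0.02,0.3,0],-0.8],[[0,0,-0.05],[0.05,0.6,0],-0.8],[[0,0,-0.08],[0.08,1,0],-0.8],[[0,0,-0.11],[0.12,1.4,0],-0.8],[[0,0,-0.14],[0.15,1.8,0],-0.8],[[0,0,-0.16],[0.17,2.1,0],-0.8],[[0,0,-0.166],[0.18,2.18,0],-0.8],[[0,0,-0.166],[0.18,2.18,0],-0.8],[[0,0,-0.166],[0.18,2.18,0],-0.8]]'

```text
clock: 12.18
position: [0.4718, -0.2731, 0.0811]
ee_rot: [3.134, 0.216, -0.0]
force: [-2.0, -2.3, 7.7]
width: 0.211
gripper_force: 15.0
```

```bash
python3 k.py
```

```text
12.1833 r 0.12993551242713636 theta 0.0015485137127552173 push 2.0528719791385956 [-2.04804143 -2.34989947  7.67404423] [ 0.4718368  -0.27309066  0.08111938] 19.456541622104343
```

drive_tool --commands '[[[0,0,0.01],[0,-0.15,0],-0.8],[[0,0,0.02],[0,-0.3,0],-0.8],[[0,0,0.03],[0,-0.45,0],-0.8],[[0,0,0.05],[0.02,-0.6,0],-0.8],[[0,0,0.06],[0.03,-0.75,0],-0.8],[[0,0,0.07],[0.03,-0.9,0],-0.8],[[0,0,0.08],[0.04,-1.05,0],-0.8],[[0,0,0.09],[0.06,-1.2,0],-0.8],[[0,0,0.1],[0.07,-1.35,0],-0.8],[[0,0,0.115],[0.09,-1.5,0],-0.8],[[0,0,0.125],[0.1,-1.6,0],-0.8],[[0,0,0.13],[0.11,-1.68,0],-0.8],[[0,0,0.135],[0.12,-1.74,0],-0.8],[[0,0,0.138],[0.12,-1.78,0],-0.8],[[0,0,0.14],[0.13,-1.82,0],-0.8],[[0,0,0.143],[0.13,-1.86,0],-0.8],[[0,0,0.147],[0.14,-1.9,0],-0.8],[[0,0,0.15],[0.15,-1.94,0],-0.8],[[0,0,0.153],[0.16,-1.98,0],-0.8],[[0,0,0.156],[0.17,-2.02,0],-0.8]]'

```text
clock: 13.85
position: [0.4712, -0.2542, 0.0811]
ee_rot: [3.139, -0.03, 0.002]
force: [0.1, -7.1, 3.8]
width: 0.22
gripper_force: 15.0
```

```bash
python3 k.py
```

```text
13.85 r 0.12947695103887963 theta 0.14752971184795624 push 7.07076917324321 [ 0.12701461 -7.11844259  3.84225476] [ 0.47115021 -0.25417973  0.08112339] 20.220491955630035
```

drive_tool --commands '[[[0,0,0.005],[0.01,-0.1,0],-0.8],[[0,0,0.01],[0.02,-0.2,0],-0.8],[[0,0,0.01],[0.02,-0.2,0],-0.8],[[0,0,-0.02],[0.02,0.2,0],-0.8],[[0,0,-0.05],[0.05,0.6,0],-0.8],[[0,0,-0.08],[0.08,1,0],-0.8],[[0,0,-0.11],[0.12,1.4,0],-0.8],[[0,0,-0.14],[0.15,1.8,0],-0.8],[[0,0,-0.156],[0.17,2.02,0],-0.8],[[0,0,-0.156],[0.17,2.02,0],-0.8],[[0,0,-0.156],[0.17,2.02,0],-0.8]]'

```text
clock: 14.77
position: [0.4718, -0.2732, 0.0811]
ee_rot: [3.134, 0.216, -0.001]
force: [-2.7, -2.0, 9.6]
width: 0.219
gripper_force: 15.0
```

```bash
python3 k.py
```

```text
14.7667 r 0.1299693923654595 theta 0.0006267099245313434 push 1.6237493746997875 [-2.73443568 -2.01006686  9.63074602] [ 0.47181922 -0.27321391  0.08109926] 20.137497678395885
```

drive_tool --commands '[[[0,0,0.01],[0,-0.15,0],-0.8],[[0,0,0.02],[0,-0.3,0],-0.8],[[0,0,0.03],[0,-0.45,0],-0.8],[[0,0,0.05],[0.02,-0.6,0],-0.8],[[0,0,0.06],[0.03,-0.75,0],-0.8],[[0,0,0.07],[0.03,-0.9,0],-0.8],[[0,0,0.08],[0.04,-1.05,0],-0.8],[[0,0,0.09],[0.06,-1.2,0],-0.8],[[0,0,0.1],[0.07,-1.35,0],-0.8],[[0,0,0.115],[0.09,-1.5,0],-0.8],[[0,0,0.125],[0.1,-1.6,0],-0.8],[[0,0,0.13],[0.11,-1.68,0],-0.8],[[0,0,0.135],[0.12,-1.74,0],-0.8],[[0,0,0.138],[0.12,-1.78,0],-0.8],[[0,0,0.14],[0.13,-1.82,0],-0.8],[[0,0,0.143],[0.13,-1.86,0],-0.8],[[0,0,0.147],[0.14,-1.9,0],-0.8],[[0,0,0.15],[0.15,-1.94,0],-0.8],[[0,0,0.153],[0.16,-1.98,0],-0.8],[[0,0,0.156],[0.17,-2.02,0],-0.8]]'

```text
clock: 16.43
position: [0.4712, -0.2543, 0.0811]
ee_rot: [3.139, -0.03, 0.001]
force: [-0.3, -7.4, 4.5]
width: 0.212
gripper_force: 15.0
```

```bash
python3 k.py
```

```text
16.4333 r 0.12943426896611743 theta 0.1463048754008423 push 7.291031257919879 [-0.28109477 -7.39615909  4.522384  ] [ 0.471191   -0.25433879  0.08114141] 19.476285280084134
```

drive_tool --commands '[[[0,0,0.005],[0.01,-0.1,0],-0.8],[[0,0,0.01],[0.02,-0.2,0],-0.8],[[0,0,0.01],[0.02,-0.2,0],-0.8],[[0,0,-0.02],[0.02,0.2,-0.03],-0.8],[[0,0,-0.05],[0.05,0.6,-0.05],-0.8],[[0,0,-0.08],[0.08,1,-0.05],-0.8],[[0,0,-0.11],[0.12,1.4,-0.05],-0.8],[[0,0,-0.14],[0.15,1.8,-0.05],-0.8],[[0,0,-0.156],[0.17,2.02,-0.05],-0.8],[[0,0,-0.156],[0.17,2.02,-0.05],-0.8],[[0,0,-0.156],[0.17,2.02,-0.05],-0.8]]'

```text
clock: 17.35
position: [0.4719, -0.2729, 0.0812]
ee_rot: [-3.134, -0.215, 0.002]
force: [-3.1, -3.6, 4.2]
width: 0.211
gripper_force: 15.0
```

```bash
python3 k.py
```

```text
17.35 r 0.12988081162012513 theta 0.003175095831123631 push 3.106094098340761 [-3.07580063 -3.55238907  4.21080482] [ 0.47186308 -0.27287398  0.08117906] 19.45438382556436
```

drive_tool --commands '[[[0,0,0.01],[0,-0.15,0],-0.8],[[0,0,0.02],[0,-0.3,0],-0.8],[[0,0,0.03],[0,-0.45,0],-0.8],[[0,0,0.05],[0.02,-0.6,0],-0.8],[[0,0,0.06],[0.03,-0.75,0],-0.8],[[0,0,0.07],[0.03,-0.9,0],-0.8],[[0,0,0.08],[0.04,-1.05,0],-0.8],[[0,0,0.09],[0.06,-1.2,0],-0.8],[[0,0,0.1],[0.07,-1.35,0],-0.8],[[0,0,0.115],[0.09,-1.5,0],-0.8],[[0,0,0.125],[0.1,-1.6,0],-0.8],[[0,0,0.13],[0.11,-1.68,0],-0.8],[[0,0,0.135],[0.12,-1.74,0],-0.8],[[0,0,0.138],[0.12,-1.78,0],-0.8],[[0,0,0.14],[0.13,-1.82,0],-0.8],[[0,0,0.143],[0.13,-1.86,0],-0.8],[[0,0,0.147],[0.14,-1.9,0],-0.8],[[0,0,0.15],[0.15,-1.94,0],-0.8],[[0,0,0.153],[0.16,-1.98,0],-0.8],[[0,0,0.156],[0.17,-2.02,0],-0.8]]'

```text
clock: 19.02
position: [0.4712, -0.2544, 0.0812]
ee_rot: [3.139, -0.03, 0.0]
force: [-2.0, -10.1, -1.8]
width: 0.215
gripper_force: 15.0
```

```bash
python3 k.py
```

```text
19.0167 r 0.12944210097223063 theta 0.14591938873664717 push 9.73870106458965 [ -2.04122855 -10.10537612  -1.80689404] [ 0.47118262 -0.2543886   0.08119833] 19.74461390606134
```

drive_tool --commands '[[[0,0,0.005],[0.01,-0.08,0],-0.8],[[0,0,0.01],[0.02,-0.16,0],-0.8],[[0,0,0.01],[0.02,-0.2,0],-0.8]]'

```text
clock: 19.27
position: [0.4713, -0.2528, 0.0812]
ee_rot: [3.138, -0.047, 0.0]
force: [-1.1, -12.1, -1.8]
width: 0.218
gripper_force: 15.0
```

```bash
python3 k.py
```

```text
19.2667 r 0.12936263790438327 theta 0.1584853168609457 push 11.835073334439404 [ -1.14729272 -12.09957787  -1.83410724] [ 0.47129004 -0.25276416  0.08121927] 20.01932381806007
```

drive_tool --commands '[[[0,0,-0.03],[0,0.4,0],-0.8],[[0,0,-0.06],[0.03,0.8,0],-0.8],[[0,0,-0.09],[0.06,1.2,0],-0.8],[[0,0,-0.12],[0.1,1.6,0],-0.8],[[0,0,-0.15],[0.13,2,0],-0.8],[[0,0,-0.166],[0.17,2.22,0],-0.8],[[0,0,-0.166],[0.17,2.22,0],-0.8],[[0,0,-0.166],[0.17,2.22,0],-0.8],[[0,0,-0.166],[0.17,2.22,0],-0.8],[[0,0,-0.166],[0.17,2.22,0],-0.8]]'

```text
clock: 20.1
position: [0.4718, -0.2726, 0.0811]
ee_rot: [-3.134, -0.216, 0.002]
force: [-4.4, -2.9, 4.4]
width: 0.216
gripper_force: 15.0
```

```bash
python3 k.py
```

```text
20.1 r 0.12985585450774062 theta 0.005418489811443522 push 2.3243777164938044 [-4.37623573 -2.94012789  4.42934431] [ 0.47184985 -0.27258187  0.08113367] 19.832401945362236
```

drive_tool --commands '[[[0,0,0.01],[0,-0.15,0],-0.8],[[0,0,0.02],[0,-0.3,0],-0.8],[[0,0,0.03],[0,-0.45,0],-0.8],[[0,0,0.05],[0.02,-0.6,0],-0.8],[[0,0,0.06],[0.03,-0.75,0],-0.8],[[0,0,0.07],[0.03,-0.9,0],-0.8],[[0,0,0.08],[0.04,-1.05,0],-0.8],[[0,0,0.09],[0.06,-1.2,0],-0.8],[[0,0,0.1],[0.07,-1.35,0],-0.8],[[0,0,0.115],[0.09,-1.5,0],-0.8],[[0,0,0.125],[0.1,-1.6,0],-0.8],[[0,0,0.13],[0.11,-1.68,0],-0.8],[[0,0,0.135],[0.12,-1.74,0],-0.8],[[0,0,0.138],[0.12,-1.78,0],-0.8],[[0,0,0.14],[0.13,-1.82,0],-0.8],[[0,0,0.143],[0.13,-1.86,0],-0.8],[[0,0,0.147],[0.14,-1.9,0],-0.8],[[0,0,0.15],[0.15,-1.94,0],-0.8],[[0,0,0.153],[0.16,-1.98,0],-0.8],[[0,0,0.156],[0.17,-2.02,0],-0.8]]'

```text
clock: 21.77
position: [0.4714, -0.2562, 0.0812]
ee_rot: [3.137, -0.033, 0.001]
force: [-0.9, -15.1, -4.6]
width: 0.213
gripper_force: 15.0
```

```bash
python3 k.py
```

```text
21.7667 r 0.1291898973314435 theta 0.13175432796193295 push 14.832178416887878 [ -0.90585101 -15.09140892  -4.61191239] [ 0.47142778 -0.25622131  0.08123763] 19.579957476758196
```

drive_tool --commands '[[[0,0,0],[0.01,-0.06,0],-0.8],[[0,0,0],[0.01,-0.12,0],-0.8],[[0,0,0],[0.02,-0.18,0],-0.8],[[0,0,0],[0.02,-0.22,0],-0.8]]'

```text
clock: 22.1
position: [0.4715, -0.2545, 0.0812]
ee_rot: [3.137, -0.034, 0.001]
force: [-2.3, -17.8, -5.0]
width: 0.212
gripper_force: 15.0
```

```bash
python3 k.py
```

```text
22.1 r 0.12916289377497261 theta 0.14517112434981794 push 17.327548409408454 [ -2.34503745 -17.80517108  -5.01199042] [ 0.47146079 -0.25448829  0.08123169] 19.544493772734484
```

drive_tool --commands '[[[0,0,0],[0,-0.06,0],-0.8],[[0,0,0],[0.01,-0.09,0],-0.8],[[0,0,0],[0.01,-0.09,0],-0.8]]'

```text
clock: 22.35
position: [0.4715, -0.2537, 0.0813]
ee_rot: [3.137, -0.034, 0.001]
force: [-2.6, -17.2, -4.4]
width: 0.212
gripper_force: 15.0
```

```bash
python3 k.py
```

```text
22.35 r 0.12917858359787276 theta 0.1514629117943868 push 16.655475123308587 [ -2.61514938 -17.16361494  -4.43375927] [ 0.47145592 -0.25367544  0.08125598] 19.530345815049483
```

drive_tool --commands '[[[0,0,0],[0,-0.06,0],-0.8],[[0,0,0],[0,-0.06,0],-0.8],[[0,0,-0.02],[0,0.3,0],-0.8],[[0,0,-0.04],[0.02,0.7,0],-0.8],[[0,0,-0.07],[0.04,1.1,0],-0.8],[[0,0,-0.1],[0.06,1.5,0],-0.8],[[0,0,-0.13],[0.09,1.9,0],-0.8],[[0,0,-0.15],[0.12,2.2,0],-0.8],[[0,0,-0.156],[0.13,2.35,0],-0.8],[[0,0,-0.156],[0.13,2.35,0],-0.8],[[0,0,-0.156],[0.13,2.35,0],-0.8],[[0,0,-0.156],[0.13,2.35,0],-0.8]]'

```text
clock: 23.35
position: [0.472, -0.2728, 0.0811]
ee_rot: [-3.134, -0.216, 0.002]
force: [-5.1, -2.6, 4.1]
width: 0.215
gripper_force: 15.0
```

```bash
python3 k.py; python3 -c "
from h import *
T=cams.get_image('top')[175:275,280:415];S=cams.get_image('side')[140:240,270:400]
o=np.vstack([cv2.resize(T,(540,400)),np.zeros((1,540,3),np.uint8)])
cv2.imwrite('pics/z.png',np.hstack([cv2.resize(T,(390,300),interpolation=2),cv2.resize(S,(390,300),interpolation=2)]))"
```

```text
23.35 r 0.12969153895340868 theta 0.003945178879292605 push 1.9135116566812629 [-5.08433348 -2.62166736  4.0553203 ] [ 0.47203762 -0.27275009  0.08111563] 19.79477100061244
```

drive_tool --commands '[[[0,0,0],[0,0,0],0.2],[[0,0,0],[0,0,0],0.2],[[0,0,0],[0,0,0],0.2],[[0,0,0],[0,0,0],0.2],[[0,0,0],[0,0,-2],0.2],[[0,0,0],[0,0,-5],0.2],[[0,0,0],[0,0,-8],0.2],[[0,0,0],[0,0,-11],0.2],[[0,0,0],[-2,4,-14],0.2],[[0,0,0],[-4,8,-16],0.2],[[0,0,0],[-5,12,-17],0.2],[[0,0,0],[-5,15,-17],0.2],[[0,0,0],[-5,18,-17],0.2],[[0,0,0],[-5,18,-17],0.2],[[0,0,0],[-5,18,-17],0.2]]'

```text
clock: 24.7
position: [0.4476, -0.4602, 0.2506]
ee_rot: [3.134, 0.213, -0.001]
force: [0.1, 1.0, -0.1]
width: 0.598
gripper_force: 0.0
```

```bash
python3 -c "
from h import *
s=readout.observe();print(s['clock'],s['position'],s['force'])
T=cams.get_image('top')[180:270,285:420];S=cams.get_image('side')[140:240,270:400]
cv2.imwrite('pics/z1.png',np.hstack([cv2.resize(T,(400,267),interpolation=2),cv2.resize(S,(400,267),interpolation=2)]))
cv2.imwrite('pics/z2.png',cv2.resize(T,(800,533),interpolation=2))"
```

```text
24.7 [ 0.44763077 -0.46021693  0.2505976 ] [ 0.08999882  1.03831162 -0.1292289 ]
```

View pics/z2.png

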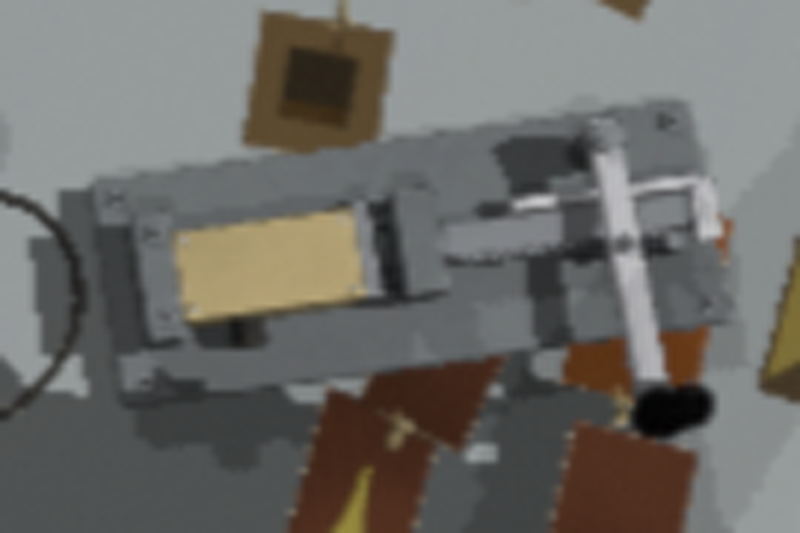

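The module sits flush against the stop with the pad on it, and the lever is back at rest. To confirm the tooth count, I'll measure the jaw travel by matching the images from before and after.

Run:
```python
from h import *
a=cv2.imread("pics/top0.png");b=cams.get_image("top")
k=8
up=lambda i:cv2.resize(i,None,fx=k,fy=k,interpolation=cv2.INTER_CUBIC)
A=up(a[195:250,285:420]);B=up(b[195:250,285:420])
def tm(x0,y0,x1,y1):
    r=cv2.matchTemplate(B,A[(y0-195)*k:(y1-195)*k,(x0-285)*k:(x1-285)*k],cv2.TM_CCOEFF_NORMED)
    _,v,_,l=cv2.minMaxLoc(r); p=np.array([l[0]/k+285,l[1]/k+195]);q=np.array([x0,y0],float)
    c=np.array([(x1-x0)/2,(y1-y0)/2]);d=w("top",p+c,.056)-w("top",q+c,.056)
    print(v,p-q,"mm",np.linalg.norm(d)*1e3*np.sign(d[1]))
tm(357,207,372,231)   # jaw block
tm(360,208,371,230)
tm(347,210,358,232)   # pad front
tm(295,210,320,240)   # still: stop
```

```text
0.8995968103408813 [-7.625  1.125] mm 21.286675993167247
0.8523613214492798 [-7.75  1.  ] mm 21.56845441732217
0.6199980974197388 [39.375  7.125] mm -108.9542933166402
0.8466218709945679 [-0.125 -0.125] mm 0.484682287235033
```

Run:
```python
from h import *
a=cv2.imread("pics/top0.png",0);b=cv2.cvtColor(np.mean([cams.get_image("top") for _ in range(4)],0).astype(np.uint8),cv2.COLOR_BGR2GRAY)
O=np.array([.5528,-.1641]);X=np.array([.9909,.1346]);Y=np.array([-.1346,.9909])
ys=np.arange(-.05,.05,.001);xs=np.arange(-.014,.018,.002)
g=np.array([[px("top",[*(O+X*x+Y*y),.055]) for y in ys] for x in xs],np.float32)
P=[cv2.remap(i,g[...,0],g[...,1],cv2.INTER_CUBIC).mean(0) for i in(a,b)]
for i in range(0,100,2):print(round(ys[i]*1e3),P[0][i].round(),P[1][i].round(),end=" | ")
```

```text
-50 103.0 108.0 | -48 101.0 105.0 | -46 100.0 105.0 | -44 97.0 104.0 | -42 94.0 102.0 | -40 90.0 101.0 | -38 94.0 101.0 | -36 102.0 103.0 | -34 105.0 109.0 | -32 105.0 114.0 | -30 105.0 115.0 | -28 105.0 114.0 | -26 105.0 114.0 | -24 105.0 112.0 | -22 103.0 109.0 | -20 88.0 105.0 | -18 63.0 101.0 | -16 42.0 102.0 | -14 33.0 107.0 | -12 36.0 108.0 | -10 40.0 107.0 | -8 43.0 107.0 | -6 46.0 107.0 | -4 58.0 107.0 | -2 89.0 108.0 | 0 118.0 105.0 | 2 127.0 86.0 | 4 115.0 61.0 | 6 84.0 42.0 | 8 56.0 37.0 | 10 45.0 39.0 | 12 51.0 47.0 | 14 57.0 73.0 | 16 59.0 111.0 | 18 59.0 128.0 | 20 59.0 130.0 | 22 60.0 134.0 | 24 60.0 149.0 | 26 60.0 158.0 | 28 59.0 160.0 | 30 59.0 159.0 | 32 59.0 159.0 | 34 63.0 158.0 | 36 79.0 158.0 | 38 98.0 157.0 | 40 106.0 157.0 | 42 108.0 157.0 | 44 108.0 157.0 | 46 108.0 158.0 | 48 107.0 158.0 |
```

Jaw travel is about 21.7 mm and pad travel about 17.0 mm, so the springs are compressed about 4.7 mm, roughly 12 N. The fifth stroke evidently slipped back, because its push of 17 N exceeded the 15 N grip and the knob lagged behind the fingers. I'll regrip firmly and repeat that stroke.

drive_tool --commands '[[[0,0,0],[2,-4,0],0.2],[[0,0,0],[4,-8,0],0.2],[[0,0,0],[5,-12,0],0.2],[[0,0,0],[5,-15,2],0.2],[[0,0,0],[5,-17.95,4],0.2],[[0,0,0],[5,-17.95,7],0.2],[[0,0,0],[5,-17.95,10],0.2],[[0,0,0],[5,-17.95,13],0.2],[[0,0,0],[5,-17.95,15],0.2],[[0,0,0],[5,-17.95,16.5],0.2],[[0,0,0],[5,-17.95,17],0.2],[[0,0,0],[5,-17.95,17],0.2],[[0,0,0],[5,-17.95,17],-0.8],[[0,0,0],[5,-17.95,17],-0.8],[[0,0,0],[5,-17.95,17],-0.8],[[0,0,0],[5,-17.95,17],-0.8],[[0,0,0],[5,-17.95,17],-0.8],[[0,0,0],[5,-17.95,17],-0.8],[[0,0,0],[5,-17.95,17],-0.8]]' --newtons 45

```text
clock: 26.63
position: [0.4732, -0.274, 0.0818]
ee_rot: [3.133, 0.217, 0.001]
force: [-0.9, -0.9, 3.5]
width: 0.211
gripper_force: 45.0
```

```bash
python3 k.py
```

```text
26.6333 r 0.12872769189756825 theta -0.006776023846659429 push 0.7930474374567997 [-0.89307798 -0.92163271  3.5236404 ] [ 0.47318088 -0.27399142  0.08182826] 19.394057761298985
```

drive_tool --commands '[[[0,0,0.01],[0,-0.15,0],-0.8],[[0,0,0.02],[0,-0.3,0],-0.8],[[0,0,0.03],[0,-0.45,0],-0.8],[[0,0,0.05],[0.02,-0.6,0],-0.8],[[0,0,0.06],[0.03,-0.75,0],-0.8],[[0,0,0.07],[0.03,-0.9,0],-0.8],[[0,0,0.08],[0.04,-1.05,0],-0.8],[[0,0,0.09],[0.06,-1.2,0],-0.8]]'

```text
clock: 27.3
position: [0.4724, -0.2643, 0.0818]
ee_rot: [3.137, 0.072, 0.003]
force: [1.7, -11.7, 1.7]
width: 0.205
gripper_force: 45.0
```

```bash
python3 k.py
```

```text
27.3 r 0.12845186058312077 theta 0.06905861980351585 push 11.832583085324934 [  1.70108147 -11.71018106   1.73709287] [ 0.47244431 -0.26426616  0.08182139] 18.881454433601192
```

drive_tool --commands '[[[0,0,0.01],[0,-0.15,0],-0.8],[[0,0,0.02],[0,-0.3,0],-0.8],[[0,0,0.03],[0.01,-0.45,0],-0.8],[[0,0,0.04],[0.01,-0.6,0],-0.8],[[0,0,0.05],[0.02,-0.72,0],-0.8],[[0,0,0.055],[0.02,-0.82,0],-0.8],[[0,0,0.06],[0.03,-0.9,0],-0.8],[[0,0,0.065],[0.03,-0.97,0],-0.8],[[0,0,0.07],[0.04,-1.03,0],-0.8],[[0,0,0.075],[0.04,-1.08,0],-0.8]]'

```text
clock: 28.13
position: [0.4724, -0.2546, 0.0818]
ee_rot: [3.137, -0.046, 0.004]
force: [1.1, -13.9, -1.2]
width: 0.208
gripper_force: 45.0
```

```bash
python3 k.py
```

```text
28.1333 r 0.12820779186512993 theta 0.1442790702967915 push 13.915946926549537 [  1.11321929 -13.89252185  -1.21862676] [ 0.47241473 -0.25461237  0.08182622] 19.121925161468024
```

drive_tool --commands '[[[0,0,0.004],[0,-0.06,0],-0.8],[[0,0,0.008],[0,-0.12,0],-0.8],[[0,0,0.01],[0.01,-0.18,0],-0.8],[[0,0,0.012],[0.01,-0.22,0],-0.8]]'

```text
clock: 28.47
position: [0.4725, -0.2527, 0.0818]
ee_rot: [3.136, -0.066, 0.004]
force: [2.2, -15.9, 0.3]
width: 0.208
gripper_force: 45.0
```

```bash
python3 k.py
```

```text
28.4667 r 0.12816677152850606 theta 0.15950475130447422 push 16.023522173941718 [  2.21293487 -15.87007918   0.33109207] [ 0.47248871 -0.25266162  0.08184253] 19.159469638628423
```

drive_tool --commands '[[[0,0,0],[0,-0.04,0],-0.8],[[0,0,0],[0,-0.06,0],-0.8],[[0,0,0],[0,-0.06,0],-0.8],[[0,0,-0.02],[0,0.3,0],-0.8],[[0,0,-0.04],[0.02,0.7,0],-0.8],[[0,0,-0.07],[0.05,1.1,0],-0.8],[[0,0,-0.1],[0.08,1.5,0],-0.8],[[0,0,-0.13],[0.12,1.9,0],-0.8],[[0,0,-0.16],[0.16,2.25,0],-0.8],[[0,0,-0.177],[0.19,2.45,0],-0.8],[[0,0,-0.177],[0.2,2.49,0],-0.8],[[0,0,-0.177],[0.2,2.49,0],-0.8],[[0,0,-0.177],[0.2,2.49,0],-0.8]]'

```text
clock: 29.55
position: [0.4732, -0.2738, 0.0818]
ee_rot: [3.134, 0.216, 0.001]
force: [-1.6, -3.2, 6.9]
width: 0.211
gripper_force: 45.0
```

```bash
python3 k.py
```

```text
29.55 r 0.12871508563622255 theta -0.005438787527238836 push 2.910118197562483 [-1.59653768 -3.15369109  6.88640656] [ 0.47316916 -0.27381923  0.08179033] 19.367719120293074
```

drive_tool --commands '[[[0,0,0],[0,0,0],0.2],[[0,0,0],[0,0,0],0.2],[[0,0,0],[0,0,0],0.2],[[0,0,0],[0,0,0],0.2],[[0,0,0],[0,0,-2],0.2],[[0,0,0],[0,0,-5],0.2],[[0,0,0],[0,0,-8],0.2],[[0,0,0],[0,0,-11],0.2],[[0,0,0],[-2,4,-14],0.2],[[0,0,0],[-4,8,-16],0.2],[[0,0,0],[-5,12,-17],0.2],[[0,0,0],[-5,15,-17],0.2],[[0,0,0],[-5,18,-17],0.2],[[0,0,0],[-5,18,-17],0.2],[[0,0,0],[-5,18,-17],0.2]]'

```text
clock: 30.8
position: [0.4472, -0.4606, 0.2503]
ee_rot: [-3.134, -0.212, 0.002]
force: [-0.0, 1.4, 0.4]
width: 0.6
gripper_force: 0.0
```

```bash
cat > j.py <<'E'
from h import *
a=cv2.imread("pics/top0.png",0);b=cv2.cvtColor(np.mean([cams.get_image("top") for _ in range(4)],0).astype(np.uint8),cv2.COLOR_BGR2GRAY)
cv2.imwrite("pics/last.png",b)
O=np.array([.5528,-.1641]);X=np.array([.9909,.1346]);Y=np.array([-.1346,.9909])
ys=np.arange(-.05,.05,.001);xs=np.arange(-.014,.018,.002)
g=np.array([[px("top",[*(O+X*x+Y*y),.055]) for y in ys] for x in xs],np.float32)
P=[cv2.remap(i,g[...,0],g[...,1],cv2.INTER_CUBIC).mean(0) for i in(a,b)]
for p in P:
    m=lambda i:ys[i]*1e3+ (70-p[i])/(p[i+1]-p[i])
    print([m(i).round(2) for i in range(99) if (p[i]-70)*(p[i+1]-70)<0])
print(readout.observe()["clock"],readout.observe()["force"])
E
python3 j.py
```

```text
[np.float64(-18.57), np.float64(-3.1), np.float64(6.91), np.float64(35.08)]
[np.float64(7.82), np.float64(14.26)]
31.0 [-1.07651246  0.75769344  0.31138229]
```

The spring gap has gone from 15.5 mm to 6.4 mm. That is about 9 mm of compression, or 22 N, and the push reading gives about 20 N, so both sit inside 15–30 N. The lever is released and the arm is clear.

```bash
python3 -c "
from cell import job
print(job.sign_off())"
```

```text
the job is handed in; nothing more can be done
None
```

The module lies flat on the bed against the back stop, clamped at about 20–23 N (estimated from the knob push and the pad-spring compression in the pictures). It took six strokes, because the fifth slipped back and had to be repeated; the lever is back at rest and released, and the job was handed in at about 31 s with the arm clear.

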